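# Clamp the setter's stick and hold the magnifier over the stone

### The job

Turn the vice's tommy bar clockwise (seen from its front) until the soft jaws grip the upright wooden block with the pendant firmly, and let go of the bar. Then pick up the hand magnifier by its handle, carry it over the things on the bench without disturbing them, and finish while still holding it level and still, its lens centred about 2 cm above the green stone, ready for inspection; never let the magnifier knock against pendant, block or vice.

Things in the scene. Friction and masses are not known exactly. Their poses are not given: they have to be found in the camera images.
- bench_vice: small dark bench vice, fixed, on a wooden riser 140 x 136 x 28 mm. Origin: on the riser's top, on the vice's centre line; +x points from its front (screw end) to its back, z up. Jaws 70 mm wide, 92 mm high with their copper soft jaws. The screw's axis runs along x at y = 0, z = 41 mm; the 6 mm tommy bar turns in the plane x = -0.09 and rides with the jaw; 30 mm are free behind the bar's ends.
- bench_vice_screw (a joint): angle of screw and bar, rad. Falls as the bar turns clockwise seen from the front (long end from the vice's +y side over the top to -y); front jaw and bar go 1.9 mm per rad to +x. At 2.11 the long end points straight up; it starts up on the +y side at 2.75 to 3.4. Jaws meet the block near 1.3; turned on to 1.0 they press hard; let go, the bar springs back to 1.2 and stays.
- bar_end (a point): centre of the round knob (11 mm across) on the tommy bar's long end, 56 mm from the screw's axis; moves with the bar. It can be pinched from above with one finger in front of it and one behind; it slowly creeps in the grip as the bar turns, so take it anew every 0.6 rad or so. Turning takes about 2 to 3 N there, pressing hard 8 N.
- front_soft_jaw: copper soft jaw hooked over the moving front jaw, 64 mm wide, 3 mm thick. Its origin lies on the vice's centre line at the height of the vice's origin and slides along the vice's x with the jaw.
- setting_block: upright wooden setter's block 16 x 26 x 43 mm, loose between the jaws (16 mm is the clamped side, 26 mm lies along the jaws), with a bezel-set pendant on top, 55 mm high in all. Origin: centre of its underside; z up.
- stone_top (a point): top of the green stone (14 mm across) in the middle of the pendant, 55 mm above the block's underside; 20 mm above the soft jaws.
- magnifier: hand magnifier lying flat: round lens in a steel rim of 44 mm diameter, 9 mm high, with a dark wooden handle; 70 g. Origin: the centre of the lens, at its underside; +x runs along the handle, z up.
- lens_centre (a point): centre of the lens at the rim's underside (the magnifier's origin).
- handle_middle (a point): where to grip, near the centre of mass: a point of the wooden handle 80 mm from the lens centre, at half the handle's height (5.5 mm above its underside). The handle is flat-sided, 14 mm wide, 11 mm high, from 45 to 125 mm off the lens centre.
- spirit_lamp: glass spirit lamp, 69 mm across, 74 mm high, loose; origin under its centre. Leave alone.
- bur_block: metal block with upright burs, 30 x 62 x 54 mm, loose; origin under its centre. Leave alone.
- tongs_dark: dark tongs lying flat, 48 x 150 x 10 mm (long along its y), loose; origin under their centre. Leave alone.
- gold_tin: low round tin, 67 mm across, 20 mm high, loose; origin under its centre. Leave alone.
- graver: graver with a wooden handle, 24 x 125 x 22 mm (long along its y), loose; origin under its centre. Leave alone.

How it is judged:
On the way, in this order (a step that is already met when the one before it is completed fails the run):
1. the soft jaws hold the block firmly and the bar is let go (contact force between front_soft_jaw and setting_block above 15 N and contact force between the fingers and bench_vice below 0.1 N), for 0.3 s.
2. the magnifier is lifted off the bench in the gripper (height (world z) of magnifier above 0.04 m and contact force between the fingers and magnifier above 1 N), for 0.2 s.
At the end, for the whole second after the job is handed in: The gripper holds the magnifier still and level (within 0.15 rad), its lens centred within 9 mm over the stone with 8 to 35 mm of air between the stone and the rim's underside, touching neither block nor vice, while the jaws still press the upright block with more than 15 N (horizontal distance between lens_centre and stone_top below 0.009 m and z of lens_centre in the frame of setting_block between 0.063 and 0.09 m and angle between magnifier's own z axis and vertical below 0.15 rad and contact force between the fingers and magnifier above 1 N and contact force between magnifier and setting_block below 0.05 N and contact force between magnifier and bench_vice below 0.05 N and linear speed of magnifier below 0.01 m/s and contact force between front_soft_jaw and setting_block above 15 N and angle between setting_block's own z axis and vertical below 0.1 rad); the arm keeps its last pose, push and grip.
It fails at once if the magnifier knocks against the block, the pendant or the vice (contact force between magnifier and setting_block above 0.5 N or contact force between magnifier and bench_vice above 0.5 N).
It fails at once if a bystander is shifted by more than 20 mm (distance of any of spirit_lamp, bur_block, tongs_dark, gold_tin, graver from where it was at the start of the episode above 0.02 m).
It fails at once if the block is pulled out of the vice or knocked over (distance of setting_block from where it was at the start of the episode above 0.015 m or angle between setting_block's own z axis and vertical above 0.3 rad).
It also fails if it takes over 64 s, if anything falls off the work surface, if the arm or the gripper's body presses on something with over 40 N, if the wrist force passes 120 N, or if a joint passes its speed limit or range.

### The arm

A 7-joint arm with a two-finger parallel gripper is mounted at the origin on a cart in front of the work surface, level with it; the furniture and walls round the work are solid. World frame = base frame: x ahead of the robot, y to its left, z up, the work surface at z = 0. Lengths are in m, angles in rad, forces in N, time in s.
With the tool pointing down it reaches from about 0.425 to 0.875 m from the base axis. Payload 4.7 kg.
Tool frame: the origin (TCP) lies midway between the tips of the shut fingers; the grasp point (between the pads) lies 19 mm behind it; z points along the fingers, x is the direction in which the jaws open and shut, and the axes are right-handed (so a half turn about z gives the same grasp; the last joint's range is limited). The gripper opens to 85 mm and grips with 20 to 120 N. Pads are 22 mm wide; open, the fingers measure 114 mm over their backs; the gripper's body (76 mm by 85 mm) begins 54 mm behind the grasp point. The pads swing forward as they close: fully open they stand 13 mm farther back than shut.
Start: joints at [-1.284, 0.321, -0.07, 1.45, 0.023, 1.371, -0.057], TCP at [0.175, 0.626, 0.231] pointing down, gripper open.
Joint ranges: [-2.86, 2.86], [-0.3, 2.09], [-1.38, 1.24], [0.06, 2.45], [-1.56, 4.7], [0.09, 2.05], [-2.69, 2.69]. Speed limits (rad/s): [2.57, 2.57, 3.14, 3.14, 3.14, 3.14, 3.14].

### API

Orientations are given as a unit quaternion [x, y, z, w].
In Python, from workcell import * gives the robot as it stands.
- The arm moves only by the tool send_rows, never from a script. Its argument "rows" is one flat list of numbers, 7 for each row, row after row: the shift along the tool's x, y, z in mm, then the turn, a rotation vector about the tool's x, y, z in rad, then the finger opening in mm, from 0 to 85.4. A call has 1 to 12 rows; each row shifts and turns the commanded pose from where the row before left it, along the tool's axes as they then stand; what a row does not reach is not made up. A row lasts 1/10 s, in which the tool goes at most 50 mm and 8.59 degrees, less where a joint would pass 70% of its speed; a pose out of reach is approached as far as the arm can. A call with a gripper value outside its range is refused whole. The fingers move at their own pace and stop on an object; "squeeze" is the grip in N (left out, the last holds). Time passes only in rows, so rows that do not move let the fingers close. It gives the time, the measured TCP pose, the force and the opening at its end, in the units of the state.
- get_state(): the state, without advancing time (a new reading comes with each control period).
- get_image(name): name is "scene" or "top"; returns a dict with "frame" (384x512x3 uint8, red, green, blue), "range_z" (384x512 float32, m along the optical axis (not along the pixel's ray), 0 where there is no reading), "vfov" (degrees; the focal length in pixels is half the picture's height over the tangent of half this angle, whatever the lens; pixels are square), "cx", "cy" (the principal point, pixels), "T" (4x4, takes a point from camera to world coordinates). Camera axes: x right, y up, looking along -z (the intrinsics and any distortion apply to the point x, -y, -z); pixel columns grow to the right and rows downward; lengths in m; the calibration is good to about 2 mm. A picture is of the moment at which its call begins.
- hand_in(): hands the job in, once; it reports no verdict.
The state is a dict: "clock": time; "joint_pos": joint angles; "qvel": joint speeds; "joint_efforts": joint torques, N m; "eef_pos": TCP position; "tcp_rot": TCP orientation; "ft_force": force on the tool from outside, world axes, zero at the start; "wrist_torque": the same for the moment, N m; "gripper_width": finger opening in m.
Only numpy, scipy, OpenCV 4.12 (cv2) and the standard library are available. Lean on these libraries where they do the work, as an engineer would, in place of code of your own. Each camera call takes 0.05 s, during which the arm holds its last target.

## Working session

There is one attempt and no reset: what is moved stays moved. The work goes in short steps, Python scripts to look and compute and a tool call to move; the robot and the scene stay as the last step left them, time stands still between calls to the robot, and variables do not carry over. Pictures are saved under pics/ and viewed, and the job is handed in when it is done.

Besides the shell and the picture viewer there is one more tool, called after ">>>" in YAML: its name, and indented under it one key for each argument. send_rows: Moves the arm, as the interface text tells. Its arguments: {"type":"object","properties":{"rows":{"type":"array","items":{"type":"number"}},"squeeze":{"type":"number"}},"required":["rows"]}

```bash
mkdir -p pics; ls; cat > h.py <<'E'
from workcell import *
import numpy as np, cv2, pickle
def cap(tag):
    o={}
    for n in ("scene","top"):
        im=get_image(n); o[n]=im
        cv2.imwrite(f"pics/{tag}_{n}.png",cv2.cvtColor(im["frame"],cv2.COLOR_RGB2BGR))
    pickle.dump(o,open(f"{tag}.pkl","wb")); return o
def load(tag): return pickle.load(open(f"{tag}.pkl","rb"))
def foc(im): return im["frame"].shape[0]/2/np.tan(np.radians(im["vfov"])/2)
def ray(im,u,v):
    f=foc(im); d=np.array([(u-im["cx"])/f,-(v-im["cy"])/f,-1.0]); T=np.array(im["T"]); return T[:3,3],T[:3,:3]@d
def onplane(im,u,v,z):
    o,d=ray(im,u,v); return o+d*(z-o[2])/d[2]
def depthpt(im,u,v):
    o,d=ray(im,u,v); return o+d*im["range_z"][int(round(v)),int(round(u))]
def proj(im,p):
    T=np.array(im["T"]); c=T[:3,:3].T@(np.asarray(p)-T[:3,3]); f=foc(im)
    return np.array([im["cx"]+f*c[0]/-c[2], im["cy"]-f*c[1]/-c[2]])
def tri(a,b):
    o1,d1=a;o2,d2=b
    d1=d1/np.linalg.norm(d1);d2=d2/np.linalg.norm(d2)
    A=np.stack([d1,-d2],1);s=np.linalg.lstsq(A,o2-o1,rcond=None)[0]
    p,q=o1+d1*s[0],o2+d2*s[1]; return (p+q)/2,np.linalg.norm(p-q)
E
python3 - <<'E'
from h import *
o=cap("a")
for n in o:
    im=o[n]; print(n,im["vfov"],im["cx"],im["cy"],[k for k in im],np.round(im["T"],3).tolist())
print(get_state())
E
```

```text
pics
scene 50.927080351423 252.89148666843795 194.49565419693087 ['frame', 'range_z', 'vfov', 'cx', 'cy', 'T'] [[-0.916, 0.303, -0.264, 0.308], [-0.402, -0.668, 0.626, 0.645], [0.013, 0.679, 0.734, 0.756], [0.0, 0.0, 0.0, 1.0]]
top 55.590174736206926 254.8989274701059 189.58241494911923 ['frame', 'range_z', 'vfov', 'cx', 'cy', 'T'] [[-0.063, 0.973, -0.221, 0.348], [-0.998, -0.062, 0.011, 0.105], [-0.003, 0.221, 0.975, 1.0], [0.0, 0.0, 0.0, 1.0]]
{'clock': 0.1, 'joint_pos': array([-1.28390418,  0.32171327, -0.07005797,  1.4515905 ,  0.02259086,
        1.37076347, -0.05691893]), 'qvel': array([ 0.00051473, -0.0020098 , -0.00049112, -0.00212119, -0.00018516,
        0.00137233, -0.00246165]), 'joint_efforts': array([ 9.69225698e-05, -4.94881260e+01, -3.83892506e-01, -3.15208447e+01,
        1.30941410e-02,  7.50635401e-03,  4.59836755e-07]), 'eef_pos': array([0.17505204, 0.6254814 , 0.23033694]), 'tcp_rot': array([ 7.96692317e-01,  6.04384512e-01, -6.43370178e-04,  5.46614937e-04]), 'ft_force': array([ 0.08588868, -1.07327055,  0.57351953]), 'wrist_torque': array([-0.01531537, -0.00434555,  0.0096237 ]), 'gripper_width': 0.08556106329240933}
```

View pics/a_scene.png

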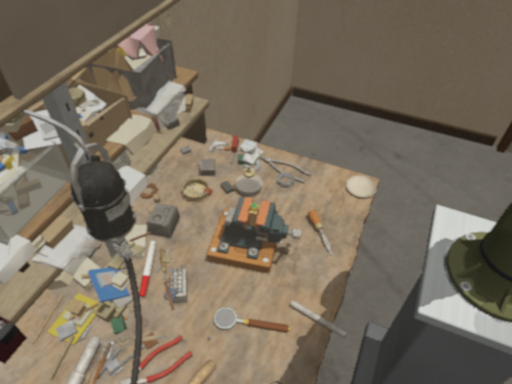

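View pics/a_top.png

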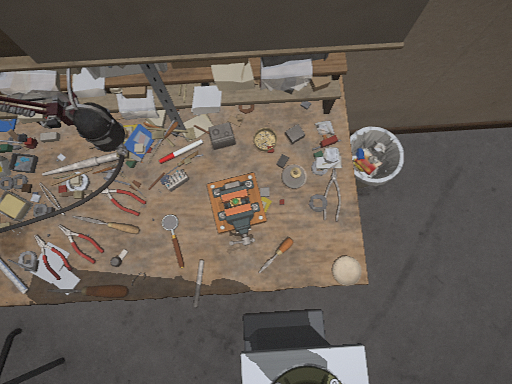

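```bash
python3 - <<'E'
from h import *
o=load("a")
for n in o: print(n,[proj(o[n],p).round() for p in ([0.175,.626,.231],[0,0,0],[.5,0,0])])
def crop(n,x0,y0,x1,y1,s):
    f=cv2.cvtColor(o[n]["frame"],cv2.COLOR_RGB2BGR)[y0:y1,x0:x1]
    cv2.imwrite(f"pics/a_{n}_c.png",cv2.resize(f,None,fx=s,fy=s,interpolation=cv2.INTER_CUBIC))
crop("scene",200,180,350,340,5); crop("top",150,160,310,280,5)
E
```

```text
scene [array([390., 622.]), array([497., 275.]), array([283., 204.])]
top [array([ -6., 381.]), array([308., 413.]), array([290., 213.])]
```

View pics/a_scene_c.png

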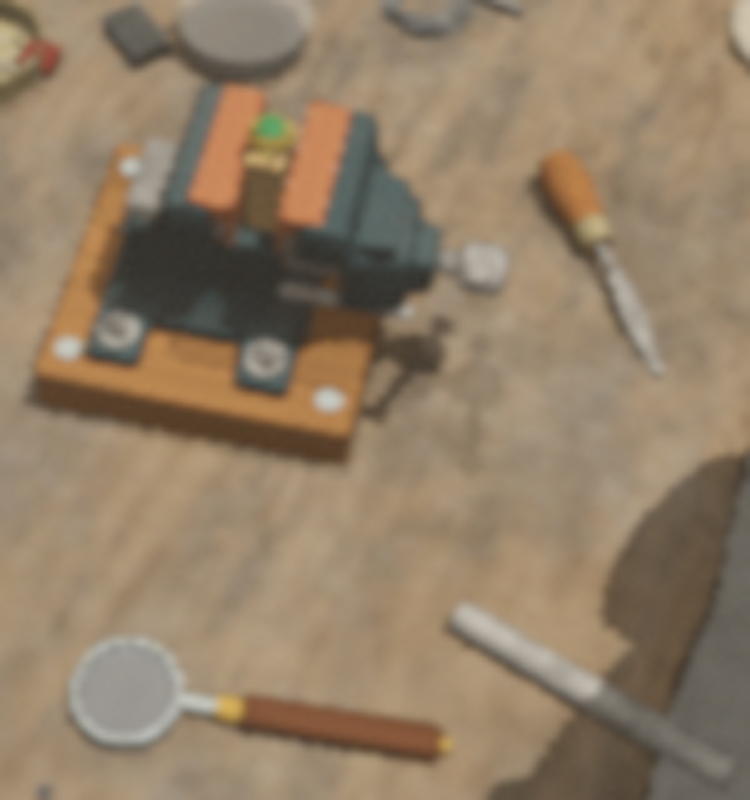

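View pics/a_top_c.png

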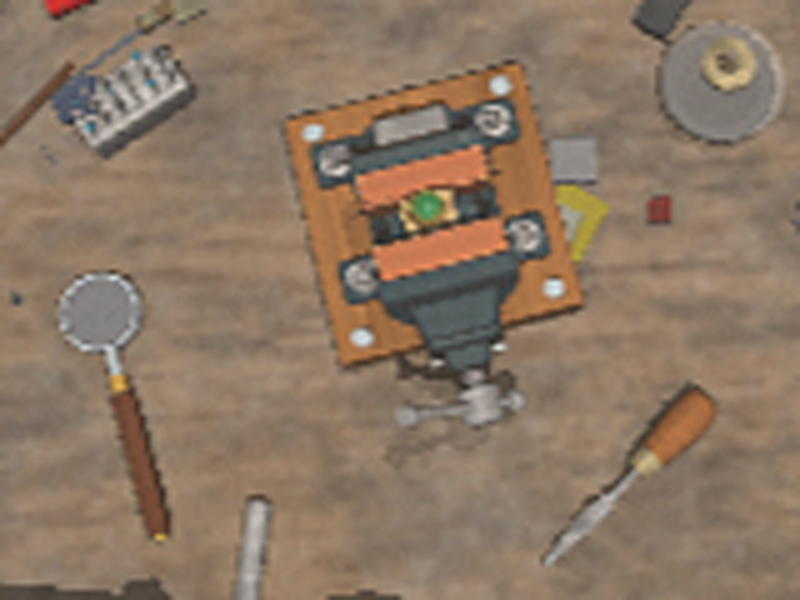

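```bash
python3 - <<'E'
from h import *
o=load("a")
S,Tp=o["scene"],o["top"]
def up(n,c): # crop->full
    return c
st=lambda c:(200+(c[0]+.5)/5-.5,180+(c[1]+.5)/5-.5)
tt=lambda c:(150+(c[0]+.5)/5-.5,160+(c[1]+.5)/5-.5)
# green
for n,box in (("scene",(230,190,280,230)),("top",(215,180,260,215))):
    x0,y0,x1,y1=box
    f=o[n]["frame"][y0:y1,x0:x1]; h=cv2.cvtColor(f,cv2.COLOR_RGB2HSV)
    m=((h[...,0]>45)&(h[...,0]<85)&(h[...,1]>100)).astype(np.uint8)
    v,u=np.nonzero(m); print(n,"green",len(u),u.mean()+x0,v.mean()+y0, depthpt(o[n],u.mean()+x0,v.mean()+y0))
    o[n]["g"]=(u.mean()+x0,v.mean()+y0)
print("stone",tri(ray(S,*S["g"]),ray(Tp,*Tp["g"])))
ks,kt=st((485,265)),tt((405,412))
print("knob",tri(ray(S,*ks),ray(Tp,*kt)),depthpt(S,*ks),depthpt(Tp,*kt))
for nm,c in dict(r_bl=(286,120),r_br=(520,62),r_fr=(582,302),r_fl=(342,358)).items():
    u=tt(c); print(nm,onplane(Tp,*u,.028))
# screws on riser top
for nm,cs,ct in (("lens",(127,691),(99,312)),("ferrule end",(231,708),(119,383)),("handle end",(440,740),(158,530)),("rivet fl",(328,400),(361,338)),("rivet bl",(67,347),(312,132)),("jawF left-in corner",(280,218),(375,250))):
    print(nm,tri(ray(S,*st(cs)),ray(Tp,*tt(ct))),depthpt(S,*st(cs)),depthpt(Tp,*tt(ct)))
E
```

```text
scene green 2 252.0 205.0 [0.51938192 0.14952929 0.14267677]
top green 17 234.94117647058823 200.8235294117647 [0.51786383 0.14525139 0.1400249 ]
stone (array([0.51965829, 0.14558969, 0.13781498]), np.float64(0.002701395044450374))
knob (array([0.41967317, 0.16146888, 0.12008225]), np.float64(0.004560997081968354)) [0.41762378 0.1603009  0.11865689] [0.42189965 0.16168343 0.12066953]
r_bl [0.59307936 0.22517718 0.028     ]
r_br [0.6178364  0.09473363 0.028     ]
r_fr [0.48228961 0.06983392 0.028     ]
r_fl [0.46042827 0.19978881 0.028     ]
lens (array([0.4955157, 0.3333105, 0.0088731]), np.float64(0.0014880173546154335)) [0.49465215 0.33343388 0.0093011 ] [0.49690286 0.33444181 0.00457187]
ferrule end (array([0.45570252, 0.32294989, 0.0085304 ]), np.float64(0.002232292174922173)) [0.45442608 0.32320297 0.0092991 ] [0.45635207 0.32220209 0.01274856]
handle end (array([0.37611887, 0.30288398, 0.01073311]), np.float64(0.002142517774409555)) [0.37500493 0.30303524 0.01122139] [0.3771967  0.30306264 0.01037354]
rivet fl (array([0.46999948, 0.18897569, 0.03032497]), np.float64(0.00036050942464062986)) [0.46969947 0.18929963 0.03085329] [0.47005802 0.18891866 0.0312887 ]
rivet bl (array([0.58417884, 0.21073149, 0.03106721]), np.float64(0.000910932479692061)) [0.58475797 0.20905066 0.02828885] [0.58523938 0.21109366 0.02861263]
jawF left-in corner (array([0.50133982, 0.17255278, 0.11953389]), np.float64(0.0006430177052942588)) [0.50086613 0.17289988 0.12000829] [0.50116542 0.17238913 0.12237988]
```

```bash
python3 - <<'E'
from h import *
o=load("a")
yaw=.182; R=np.array([[np.cos(yaw),np.sin(yaw)],[-np.sin(yaw),np.cos(yaw)]]); c=np.array([.5384,.1474])
for n,(u0,v0,u1,v1) in (("top",(224,236,258,252)),("scene",(286,222,304,244))):
    im=o[n];print(n)
    for v in range(v0,v1):
        for u in range(u0,u1):
            p=depthpt(im,u,v)
            q=R@(p[:2]-c)
            if p[2]>.085 and q[0]<-.1: print(u,v,im["frame"][v,u],(1000*np.r_[q,p[2]]).round(1))
E
```

```text
top
241 240 [91 81 71] [-110.3   10.4   87. ]
230 241 [133 123 116] [-109.2   36.   119.4]
231 241 [123 119 114] [-109.4   33.9  115.8]
232 241 [109 104 102] [-109.9   31.6  114.3]
234 241 [101  91  78] [-110.2   27.3  104.9]
235 241 [110  98  89] [-110.5   25.   102.1]
236 241 [105  99  92] [-111.2   22.6  103.5]
237 241 [112 107 103] [-111.3   20.4   97.8]
238 241 [118 110 107] [-112.    18.    98.8]
239 241 [120 112 109] [-112.1   15.7   93.7]
240 241 [126 118 113] [-112.6   13.3   93. ]
241 241 [132 126 122] [-112.8   11.    88. ]
242 241 [139 132 127] [-113.3    8.6   87.1]
229 242 [150 138 129] [-110.5   39.1  115.2]
230 242 [155 150 143] [-111.6   36.6  119.8]
231 242 [160 153 147] [-112.2   34.2  120.7]
232 242 [155 150 145] [-112.4   32.   116.8]
233 242 [125 119 115] [-112.9   29.8  115.6]
234 242 [142 135 132] [-112.8   27.7  107.6]
235 242 [150 143 138] [-113.5   25.3  108.9]
236 242 [138 130 128] [-113.6   23.1  103.3]
237 242 [137 131 127] [-113.8   20.9   98.8]
238 242 [134 130 127] [-114.2   18.6   96.6]
239 242 [145 140 136] [-114.3   16.3   91.6]
240 242 [154 148 14
[... 1266 characters left out ...]
4] [-113.5   35.1  117.1]
296 233 [181 175 164] [-115.5   36.5  119.5]
297 233 [178 171 160] [-117.4   34.9  118.1]
293 234 [151 145 134] [-110.    37.9  116.3]
294 234 [171 164 153] [-111.9   38.   117. ]
295 234 [181 174 164] [-113.8   36.9  116.3]
296 234 [182 176 165] [-115.8   38.1  118.4]
297 234 [177 171 160] [-117.7   36.6  117.2]
293 235 [140 133 123] [-110.2   37.8  113. ]
294 235 [159 152 142] [-112.3   38.9  115. ]
295 235 [169 163 153] [-114.2   39.4  116.3]
296 235 [171 164 154] [-116.2   39.6  117.2]
297 235 [165 159 148] [-118.1   37.8  115.5]
294 236 [127 121 111] [-112.6   39.6  112.8]
295 236 [137 131 121] [-114.5   39.4  113.1]
296 236 [141 135 125] [-116.5   39.8  114.3]
```

```bash
cat >> h.py <<'E'
from scipy.spatial.transform import Rotation as Rn
YAW=.182
def down(yaw):
    x=np.array([np.cos(yaw),np.sin(yaw),0]);z=np.array([0,0,-1.]);return Rn.from_matrix(np.stack([x,np.cross(z,x),z],1))
def plan(p1,r1,n,p0=None,r0=None,g=None):
    s=get_state()
    if p0 is None: p0=np.array(s["eef_pos"]); 
    if r0 is None: r0=Rn.from_quat(s["tcp_rot"])
    rv=(r0.inv()*r1).as_rotvec(); a=rv/n
    dp=(np.asarray(p1)-p0)/n
    for i in range(n):
        r=r0*Rn.from_rotvec(a*i)
        print((r.inv().apply(dp)*1000).round(1).tolist(),a.round(4).tolist())
def st():
    s=get_state(); r=Rn.from_quat(s["tcp_rot"]); m=r.as_matrix()
    print(round(s["clock"],2),s["eef_pos"].round(4),"yaw",np.arctan2(m[1,0],m[0,0]).round(4),"z",m[:,2].round(3),s["ft_force"].round(2),s["gripper_width"].round(4),s["joint_pos"].round(2))
E
python3 - <<'E'
from h import *
st(); plan([.421,.160,.20],down(.182),14)
E
```

```text
Traceback (most recent call last):
  File "h.py", line 40, in st
    print(round(s["clock"],2),s["eef_pos"].round(4),"yaw",np.arctan2(m[1,0],m[0,0]).round(4),"z",m[:,2].round(3),s["ft_force"].round(2),s["gripper_width"].round(4),s["joint_pos"].round(2))
                                                                                                                                        ^^^^^^^^^^^^^^^^^^^^^^^^
AttributeError: 'float' object has no attribute 'round'
```

```bash
sed -i 's/s\["gripper_width"\].round(4)/round(s["gripper_width"],4)/' h.py
python3 - <<'E'
from h import *
st(); plan([.421,.160,.20],down(.182),14)
E
```

```text
0.1 [0.1751 0.6255 0.2303] yaw 1.298 z [-0.    -0.002 -1.   ] [ 0.09 -1.07  0.57] 0.0856 [-1.28  0.32 -0.07  1.45  0.02  1.37 -0.06]
[-27.3, 25.9, 2.2] [0.0001, 0.0001, 0.0797]
[-25.1, 28.0, 2.2] [0.0001, 0.0001, 0.0797]
[-22.8, 29.9, 2.2] [0.0001, 0.0001, 0.0797]
[-20.4, 31.6, 2.2] [0.0001, 0.0001, 0.0797]
[-17.8, 33.1, 2.2] [0.0001, 0.0001, 0.0797]
[-15.1, 34.4, 2.2] [0.0001, 0.0001, 0.0797]
[-12.3, 35.5, 2.2] [0.0001, 0.0001, 0.0797]
[-9.4, 36.4, 2.2] [0.0001, 0.0001, 0.0797]
[-6.5, 37.0, 2.2] [0.0001, 0.0001, 0.0797]
[-3.5, 37.4, 2.2] [0.0001, 0.0001, 0.0797]
[-0.6, 37.6, 2.2] [0.0001, 0.0001, 0.0797]
[2.4, 37.5, 2.2] [0.0001, 0.0001, 0.0797]
[5.4, 37.2, 2.2] [0.0001, 0.0001, 0.0797]
[8.4, 36.7, 2.2] [0.0001, 0.0001, 0.0797]
```

>>> send_rows:
  rows: [-27,26,2,0,0,0.08,26,-25,28,2,0,0,0.08,26,-23,30,2,0,0,0.08,26,-20,32,2,0,0,0.08,26,-18,33,2,0,0,0.08,26,-15,34,2,0,0,0.08,26,-12,35.5,2,0,0,0.08,26,-9.5,36.5,2,0,0,0.08,26,-6.5,37,2,0,0,0.08,26,-3.5,37.5,2,0,0,0.08,26,-0.5,37.5,2,0,0,0.08,26,0,20,2,0,0,0.08,26]
  squeeze: 60

```text
clock: 1.3
eef_pos: [0.378, 0.2392, 0.207]
tcp_rot: [0.986, 0.165, -0.0, 0.0]
ft_force: [0.1, -0.1, 0.4]
gripper_width: 0.0259
```

```bash
python3 - <<'E'
from h import *
st(); plan([.421,.160,.17],down(.182),4)
E
```

```text
1.3 [0.378  0.2392 0.207 ] yaw 0.3308 z [ 0.    -0.001 -1.   ] [ 0.07 -0.14  0.4 ] 0.0259 [-0.91 -0.11  0.27  1.97  0.03  1.28 -0.32]
[3.7, 22.2, 9.3] [0.0002, 0.0, 0.0372]
[4.6, 22.1, 9.3] [0.0002, 0.0, 0.0372]
[5.4, 21.9, 9.3] [0.0002, 0.0, 0.0372]
[6.2, 21.7, 9.3] [0.0002, 0.0, 0.0372]
```

>>> send_rows:
  rows: [3.5,22,9,0,0,0.037,26,4.5,22,9,0,0,0.037,26,5.5,20,9,0,0,0.037,26,4,10,9,0,0,0.037,26,0,0,0,0,0,0,26]

```text
clock: 1.8
eef_pos: [0.4147, 0.1747, 0.1696]
tcp_rot: [0.996, 0.093, -0.001, 0.001]
ft_force: [-0.5, -0.0, -0.0]
gripper_width: 0.0258
```

```bash
python3 - <<'E'
from h import *
st(); plan([.421,.160,.13],down(.182),4)
o=cap("b")
def crop(n,x0,y0,x1,y1,s):
    f=cv2.cvtColor(o[n]["frame"],cv2.COLOR_RGB2BGR)[y0:y1,x0:x1]
    return cv2.resize(f,None,fx=s,fy=s,interpolation=cv2.INTER_CUBIC)
cv2.imwrite("pics/b_c.png",np.hstack([crop("scene",230,170,350,290,3),crop("top",180,170,300,290,3)]))
E
```

```text
1.8 [0.4147 0.1747 0.1696] yaw 0.1865 z [-0.002 -0.002 -1.   ] [-0.48 -0.02 -0.03] 0.0258 [-0.83 -0.08  0.36  2.01  0.03  1.2  -0.3 ]
[0.9, 3.9, 9.9] [0.0004, 0.0007, 0.0011]
[0.9, 3.9, 9.9] [0.0004, 0.0007, 0.0011]
[0.9, 3.9, 9.9] [0.0004, 0.0007, 0.0011]
[0.9, 3.9, 9.9] [0.0004, 0.0007, 0.0011]
```

View pics/b_c.png

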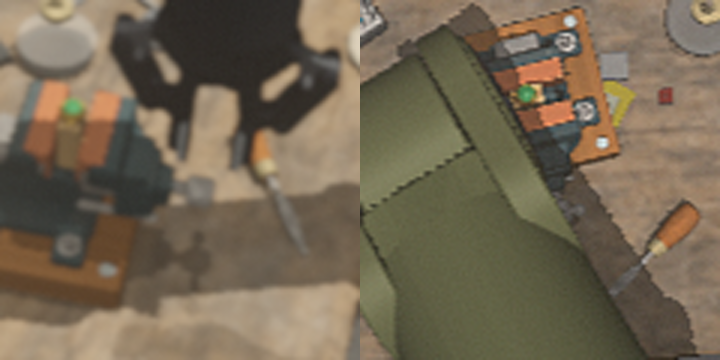

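>>> send_rows:
  rows: [1,4,9,0,0,0,26,1,4,10,0,0,0,26,1,4,10,0,0,0,26,0.5,3.5,14,0,0,0,26,0,0,14,0,0,0,26,0,0,14,0,0,0,26,0,0,0,0,0,0,26]

```text
clock: 2.6
eef_pos: [0.4194, 0.161, 0.098]
tcp_rot: [0.995, 0.095, -0.002, 0.001]
ft_force: [-0.9, -0.5, 0.0]
gripper_width: 0.0262
```

```bash
python3 - <<'E'
from h import *
st()
o=cap("c")
def crop(n,x0,y0,x1,y1,s):
    f=cv2.cvtColor(o[n]["frame"],cv2.COLOR_RGB2BGR)[y0:y1,x0:x1]
    return cv2.resize(f,None,fx=s,fy=s,interpolation=cv2.INTER_CUBIC)
cv2.imwrite("pics/c_c.png",crop("scene",250,190,330,260,8))
E
```

```text
2.6 [0.4194 0.161  0.098 ] yaw 0.1901 z [-0.004 -0.002 -1.   ] [-0.92 -0.48  0.03] 0.0262 [-0.81  0.    0.39  2.1  -0.    1.05 -0.23]
```

View pics/c_c.png

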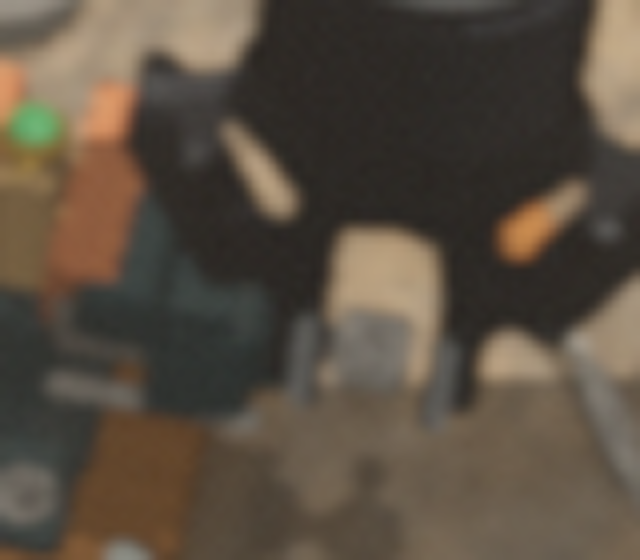

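>>> send_rows:
  rows: [0,0,0,0,0,0,5,0,0,0,0,0,0,5,0,0,0,0,0,0,5,0,0,0,0,0,0,5,0,0,0,0,0,0,5]
  squeeze: 60

```text
clock: 3.2
eef_pos: [0.4214, 0.1623, 0.1009]
tcp_rot: [0.995, 0.095, 0.0, -0.0]
ft_force: [-1.2, 0.8, 4.5]
gripper_width: 0.0094
```

```bash
python3 - <<'E'
from h import *
st()
E
```

```text
3.2 [0.4214 0.1623 0.1009] yaw 0.1901 z [ 0.001  0.001 -1.   ] [-1.17  0.79  4.46] 0.0094 [-0.81  0.    0.39  2.09 -0.    1.05 -0.23]
```

>>> send_rows:
  rows: [0.1,3.2,-2,0,0,0,5,0.1,3.2,-1.9,0,0,0,5,0.1,3.2,-1.8,0,0,0,5,0.1,3.5,-1.4,0,0,0,5,0.1,3.5,-1.2,0,0,0,5,0.1,3.6,-1.1,0,0,0,5,0.1,3.7,-0.7,0,0,0,5,0.1,3.7,-0.5,0,0,0,5,0.1,3.7,-0.3,0,0,0,5,0,0,0,0,0,0,5]

```text
clock: 4.2
eef_pos: [0.4278, 0.1333, 0.1118]
tcp_rot: [0.995, 0.095, 0.0, -0.002]
ft_force: [-2.0, 5.5, 4.0]
gripper_width: 0.0093
```

```bash
python3 - <<'E'
from h import *
st()
o=cap("d")
def crop(n,x0,y0,x1,y1,s):
    f=cv2.cvtColor(o[n]["frame"],cv2.COLOR_RGB2BGR)[y0:y1,x0:x1]
    return cv2.resize(f,None,fx=s,fy=s,interpolation=cv2.INTER_CUBIC)
cv2.imwrite("pics/d_c.png",crop("scene",240,180,330,260,8))
E
```

```text
4.2 [0.4278 0.1333 0.1118] yaw 0.19 z [ 0.     0.004 -1.   ] [-1.99  5.48  4.02] 0.0093 [-0.78 -0.02  0.42  2.09  0.01  1.07 -0.17]
```

View pics/d_c.png

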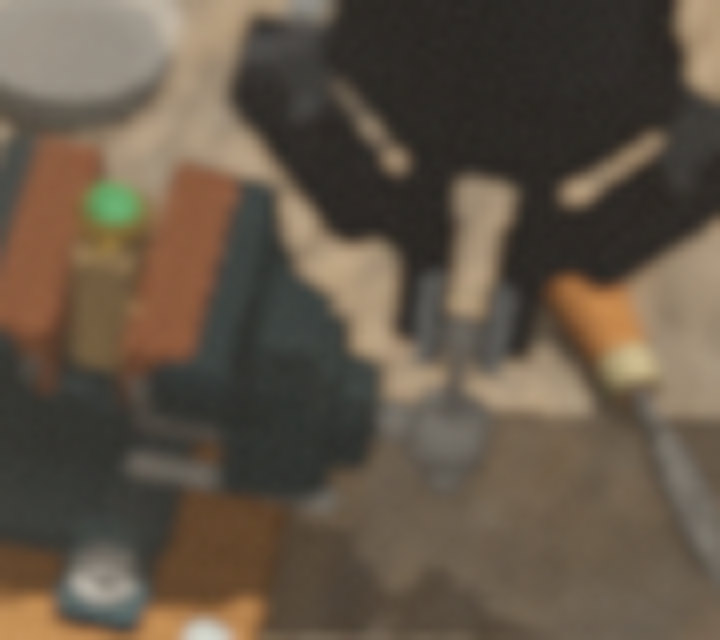

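>>> send_rows:
  rows: [0,0,0,0,0,0,22,0,0,0,0,0,0,22,0,0,0,0,0,0,22]

```text
clock: 4.6
eef_pos: [0.4279, 0.1306, 0.111]
tcp_rot: [0.996, 0.095, -0.0, 0.0]
ft_force: [-0.6, 0.3, -0.2]
gripper_width: 0.0222
```

```bash
python3 - <<'E'
from h import *
st()
o=cap("e")
def crop(n,x0,y0,x1,y1,s):
    f=cv2.cvtColor(o[n]["frame"],cv2.COLOR_RGB2BGR)[y0:y1,x0:x1]
    return cv2.resize(f,None,fx=s,fy=s,interpolation=cv2.INTER_CUBIC)
cv2.imwrite("pics/e_c.png",crop("scene",240,180,330,260,8))
E
```

```text
4.6 [0.4279 0.1306 0.111 ] yaw 0.1894 z [-0.    -0.001 -1.   ] [-0.58  0.3  -0.21] 0.0222 [-0.78 -0.02  0.42  2.09  0.01  1.07 -0.17]
```

View pics/e_c.png

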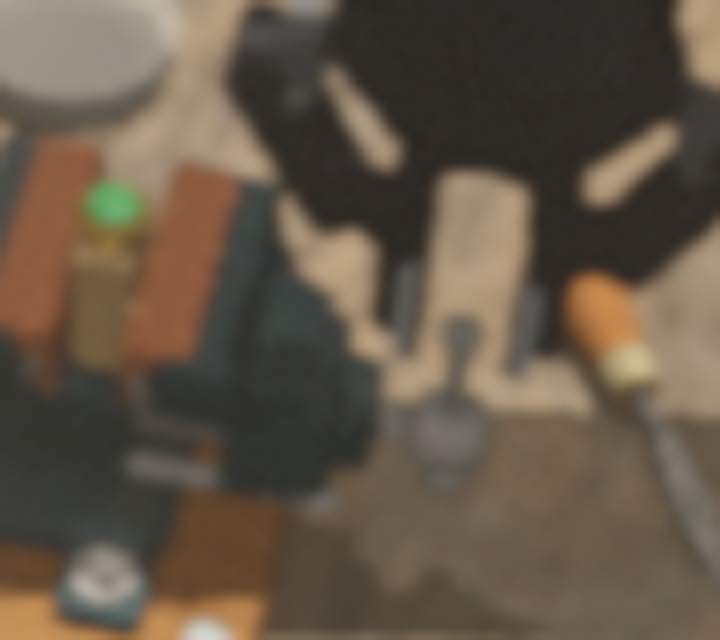

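```bash
python3 - <<'E'
from h import *
im=load("e")["scene"]
Rv=np.array([[np.cos(YAW),np.sin(YAW)],[-np.sin(YAW),np.cos(YAW)]]); c=np.array([.5384,.1474])
for v in range(218,226):
    print(v,[(im["frame"][v,u].mean().round(),(1000*np.r_[Rv@(p[:2]-c),p[2]]).round().tolist()) for u in range(295,301) for p in [depthpt(im,u,v)]])
print(Rv@(get_state()["eef_pos"][:2]-c))
E
```

```text
218 [(np.float64(146.0), [-102.0, -100.0, 2.0]), (np.float64(145.0), [-104.0, -102.0, -0.0]), (np.float64(145.0), [-107.0, -100.0, 2.0]), (np.float64(145.0), [-109.0, -100.0, 3.0]), (np.float64(144.0), [-112.0, -101.0, 3.0]), (np.float64(146.0), [-114.0, -103.0, 1.0])]
219 [(np.float64(133.0), [-103.0, -98.0, 1.0]), (np.float64(124.0), [-110.0, 9.0, 129.0]), (np.float64(120.0), [-112.0, 9.0, 130.0]), (np.float64(122.0), [-114.0, 8.0, 129.0]), (np.float64(129.0), [-112.0, -99.0, 2.0]), (np.float64(141.0), [-114.0, -100.0, 1.0])]
220 [(np.float64(119.0), [-109.0, 12.0, 129.0]), (np.float64(105.0), [-111.0, 12.0, 129.0]), (np.float64(99.0), [-113.0, 11.0, 129.0]), (np.float64(101.0), [-115.0, 11.0, 130.0]), (np.float64(112.0), [-116.0, 10.0, 129.0]), (np.float64(132.0), [-115.0, -96.0, 2.0])]
221 [(np.float64(115.0), [-109.0, 13.0, 127.0]), (np.float64(101.0), [-111.0, 15.0, 130.0]), (np.float64(98.0), [-113.0, 14.0, 130.0]), (np.float64(98.0), [-115.0, 13.0, 129.0]), (np.float64(105.0), [-117.0, 13.0, 129.0]), (np.float64(124.0), [-115.0, -95.0, 0.0])]
222 [(np.float64(116.0), [-109.0,
[... 355 characters left out ...]
9.0, 130.0]), (np.float64(99.0), [-116.0, 16.0, 127.0]), (np.float64(114.0), [-118.0, 16.0, 127.0]), (np.float64(134.0), [-116.0, -87.0, 2.0])]
224 [(np.float64(128.0), [-105.0, -83.0, -0.0]), (np.float64(104.0), [-112.0, 17.0, 123.0]), (np.float64(94.0), [-114.0, 18.0, 125.0]), (np.float64(103.0), [-116.0, 18.0, 126.0]), (np.float64(124.0), [-114.0, -84.0, 1.0]), (np.float64(139.0), [-117.0, -85.0, 0.0])]
225 [(np.float64(130.0), [-110.0, 11.0, 112.0]), (np.float64(104.0), [-112.0, 14.0, 116.0]), (np.float64(95.0), [-114.0, 12.0, 115.0]), (np.float64(114.0), [-113.0, -79.0, 2.0]), (np.float64(135.0), [-115.0, -80.0, 2.0]), (np.float64(145.0), [-117.0, -82.0, 0.0])]
[-0.11161821  0.00376303]
```

>>> send_rows:
  rows: [-0.5,-4.5,2,0,0,0,22,-0.5,-4.5,2,0,0,0,22,0,0,0,0,0,0,5,0,0,0,0,0,0,5,0,0,0,0,0,0,5,0,0,0,0,0,0,5]
  squeeze: 110

```text
clock: 5.3
eef_pos: [0.4262, 0.1407, 0.1073]
tcp_rot: [0.995, 0.095, 0.001, -0.0]
ft_force: [4.2, 2.8, -5.3]
gripper_width: 0.0081
```

```bash
cat >> h.py <<'E'
Rv=np.array([[np.cos(YAW),np.sin(YAW)],[-np.sin(YAW),np.cos(YAW)]]); Cv=np.array([.5384,.1474])
def vp(): 
    p=get_state()["eef_pos"]; print("tcp vice mm",(1000*np.r_[Rv@(p[:2]-Cv),p[2]]).round(1))
def knob(tag,u0,v0,u1,v1,zmin=.085):
    im=load(tag)["scene"]; L=[]
    for v in range(v0,v1):
        for u in range(u0,u1):
            p=depthpt(im,u,v); q=Rv@(p[:2]-Cv); L.append(np.r_[q,p[2]]*1000)
    return np.array(L)
E
python3 - <<'E'
from h import *
st();vp()
E
```

```text
5.3 [0.4262 0.1407 0.1073] yaw 0.1904 z [ 0.002  0.001 -1.   ] [ 4.24  2.75 -5.29] 0.0081 [-0.79 -0.02  0.41  2.1   0.01  1.06 -0.19]
tcp vice mm [-111.5   13.7  107.3]
```

>>> send_rows:
  rows: [0.1,4.3,-0.7,0,0,0,5,0.1,4.3,-0.5,0,0,0,5,0.1,4.3,-0.3,0,0,0,5,0.1,3.7,0.1,0,0,0,5,0.1,3.7,0.4,0,0,0,5,0.1,3.7,0.6,0,0,0,5,0.1,3.6,0.9,0,0,0,5,0.1,3.6,1.1,0,0,0,5,0.1,3.6,1.3,0,0,0,5,0,0,0,0,0,0,5]

```text
clock: 6.3
eef_pos: [0.4337, 0.1056, 0.1058]
tcp_rot: [0.996, 0.094, 0.001, -0.0]
ft_force: [0.2, -1.6, 7.2]
gripper_width: 0.006
```

>>> send_rows:
  rows: [0,0,0,0,0,0,22,0,0,0,0,0,0,22,0,0,0,0,0,0,22]

```text
clock: 6.6
eef_pos: [0.4321, 0.106, 0.104]
tcp_rot: [0.995, 0.095, -0.001, 0.0]
ft_force: [0.5, -0.3, -0.3]
gripper_width: 0.0221
```

```bash
python3 - <<'E'
from h import *
st();vp()
o=cap("f")
def crop(n,x0,y0,x1,y1,s):
    f=cv2.cvtColor(o[n]["frame"],cv2.COLOR_RGB2BGR)[y0:y1,x0:x1]
    return cv2.resize(f,None,fx=s,fy=s,interpolation=cv2.INTER_CUBIC)
cv2.imwrite("pics/f_c.png",crop("scene",240,180,330,260,8))
for v in range(208,228):
    print(v,[(1000*np.r_[Rv@(p[:2]-Cv),p[2]]).round().astype(int).tolist() for u in range(293,304,2) for p in [depthpt(o["scene"],u,v)] if p[2]>.06])
E
```

```text
6.6 [0.4321 0.106  0.104 ] yaw 0.1902 z [-0.001 -0.    -1.   ] [ 0.54 -0.33 -0.28] 0.0221 [-0.75 -0.02  0.45  2.11  0.01  1.06 -0.12]
tcp vice mm [-112.   -21.5  104. ]
208 [[-100, -14, 135]]
209 [[-100, -11, 135]]
210 [[-100, -13, 130]]
211 [[-101, -11, 128]]
212 [[-101, -11, 125], [-109, -9, 129], [-113, -11, 129]]
213 [[-101, -11, 122], [-110, -5, 131], [-114, -6, 132]]
214 [[-102, -12, 118], [-110, -3, 130], [-114, -3, 132]]
215 [[-102, -11, 115], [-110, -3, 128], [-114, -4, 128]]
216 [[-102, -10, 114], [-111, -2, 126], [-115, -3, 125]]
217 [[-102, -12, 108], [-111, -5, 120], [-115, -7, 118]]
218 [[-111, -4, 118]]
219 [[-112, -3, 116]]
220 [[-112, -3, 113]]
221 [[-112, -3, 109]]
222 [[-136, 531, 756], [-113, -1, 108]]
223 [[-113, -4, 101]]
224 [[-109, -3, 98], [-113, -1, 102]]
225 [[-109, -2, 97], [-114, -1, 99]]
226 [[-110, 0, 96], [-114, -3, 93]]
227 [[-110, 1, 94], [-114, -1, 92]]
```

View pics/f_c.png

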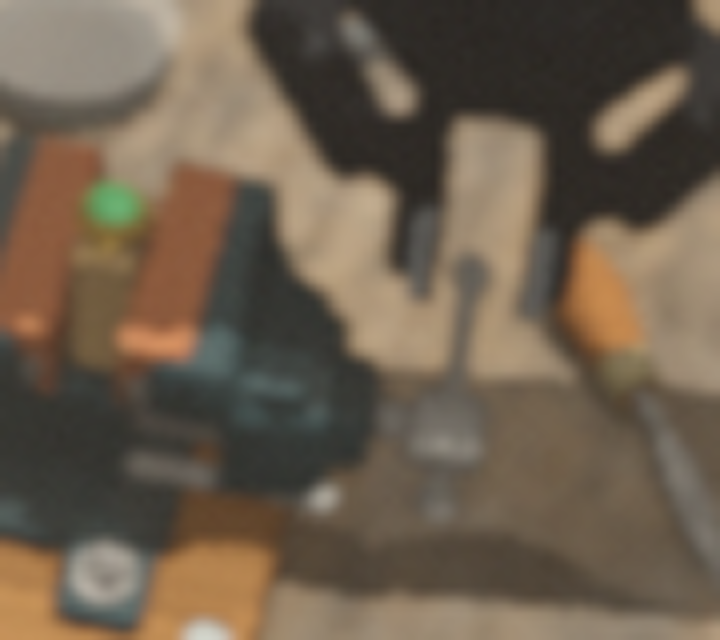

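>>> send_rows:
  rows: [0,0,-14,0,0,0,22,0,0,-14,0,0,0,22,0,0,-14,0,0,0,22,0,-13,0,0,0,0,0,0,-13,0,0,0,0,0,0,-13,0,0,0,0,0,0,0,12,0,0,0,0,0,0,11,0,0,0,0,0,0,0,0,0,0,0]
  squeeze: 40

```text
clock: 7.6
eef_pos: [0.4236, 0.1431, 0.1207]
tcp_rot: [0.996, 0.095, -0.002, 0.001]
ft_force: [0.4, -0.3, 0.5]
gripper_width: -0.0001
```

```bash
python3 - <<'E'
from h import *
st();vp()
o=cap("g")
def crop(n,x0,y0,x1,y1,s):
    f=cv2.cvtColor(o[n]["frame"],cv2.COLOR_RGB2BGR)[y0:y1,x0:x1]
    return cv2.resize(f,None,fx=s,fy=s,interpolation=cv2.INTER_CUBIC)
cv2.imwrite("pics/g_c.png",crop("scene",240,180,330,260,8))
E
```

```text
7.6 [0.4236 0.1431 0.1207] yaw 0.1897 z [-0.004 -0.003 -1.   ] [ 0.41 -0.28  0.48] -0.0001 [-0.79 -0.03  0.4   2.08  0.01  1.1  -0.21]
tcp vice mm [-113.7   16.6  120.7]
```

View pics/g_c.png

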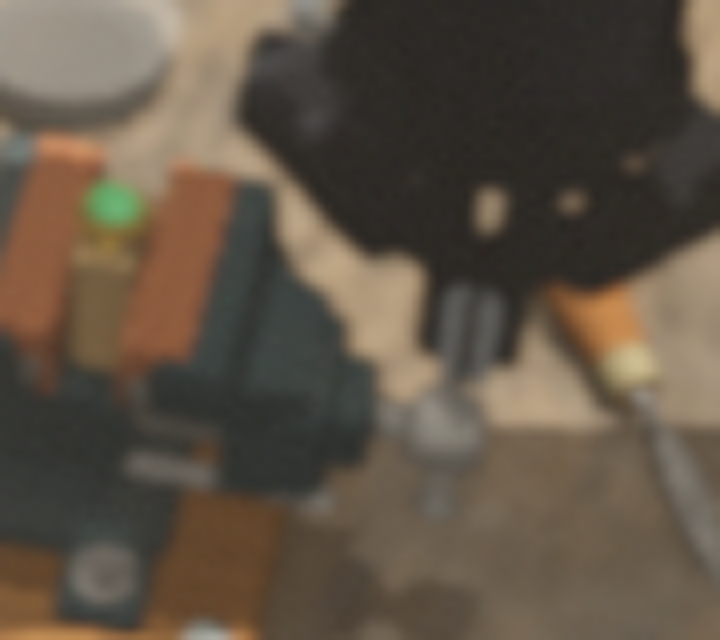

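>>> send_rows:
  rows: [0.1,3.8,0,0,0,0,0,0.1,3.8,0,0,0,0,0,0.1,3.8,0.5,0,0,0,0,0.1,3.8,0.8,0,0,0,0,0.1,3.8,1,0,0,0,0,0.1,3.8,1.3,0,0,0,0,0.1,3.8,1.6,0,0,0,0,0.1,3.8,2,0,0,0,0,0.1,3.8,2.3,0,0,0,0,0.1,3.8,2.6,0,0,0,0,0,0,0,0,0,0,0]

```text
clock: 8.8
eef_pos: [0.4333, 0.1064, 0.1106]
tcp_rot: [0.996, 0.094, -0.0, 0.0]
ft_force: [0.2, -0.5, -0.5]
gripper_width: -0.0002
```

```bash
python3 - <<'E'
from h import *
st();vp()
o=cap("i")
def crop(n,x0,y0,x1,y1,s):
    f=cv2.cvtColor(o[n]["frame"],cv2.COLOR_RGB2BGR)[y0:y1,x0:x1]
    return cv2.resize(f,None,fx=s,fy=s,interpolation=cv2.INTER_CUBIC)
cv2.imwrite("pics/i_c.png",crop("scene",240,180,330,260,8))
E
```

```text
8.8 [0.4333 0.1064 0.1106] yaw 0.1891 z [-0.001 -0.001 -1.   ] [ 0.17 -0.48 -0.53] -0.0002 [-0.75 -0.03  0.45  2.1   0.01  1.07 -0.12]
tcp vice mm [-110.8  -21.3  110.6]
```

View pics/i_c.png

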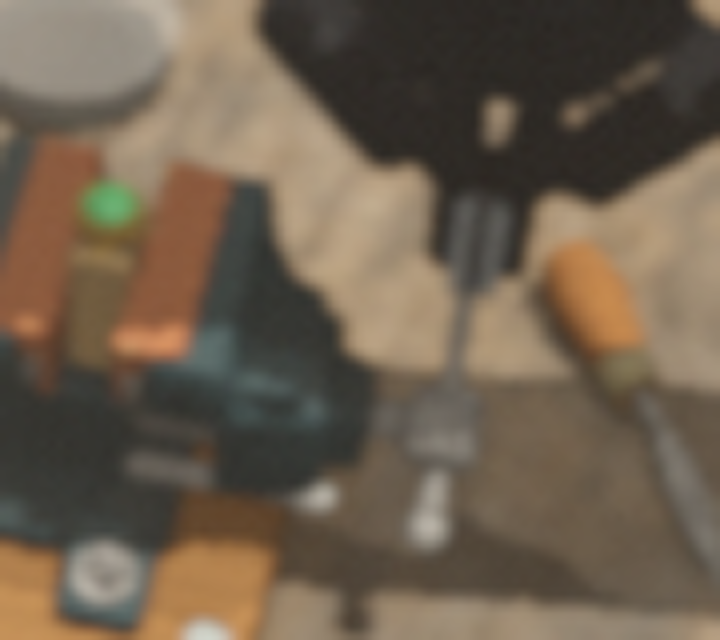

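>>> send_rows:
  rows: [0,0,-8,0,0,0,0,-0.5,0,-8,0,0,0,0,-0.5,8,0,0,0,0,0,-0.5,8,0,0,0,0,0,-0.5,7,0,0,0,0,0,0,0,5,0,0,0,0,0,0,5,0,0,0,0,0,0,4,0,0,0,0,0,0,4,0,0,0,0,0,0,4,0,0,0,0,0,0,0,0,0,0,0]

```text
clock: 10.0
eef_pos: [0.438, 0.0816, 0.1063]
tcp_rot: [0.996, 0.094, 0.002, 0.002]
ft_force: [1.5, -4.9, 9.1]
gripper_width: -0.0001
```

```bash
python3 - <<'E'
from h import *
st();vp()
E
```

```text
10.0 [0.438  0.0816 0.1063] yaw 0.1884 z [ 0.004 -0.003 -1.   ] [ 1.51 -4.94  9.08] -0.0001 [-0.72 -0.03  0.48  2.11  0.02  1.06 -0.07]
tcp vice mm [-110.6  -46.6  106.3]
```

>>> send_rows:
  rows: [0,0,3,0,0,0,0,0,0,3,0,0,0,0,0,0,3,0,0,0,0,0,0,3,0,0,0,0,0,0,0,0,0,0,0]

```text
clock: 10.5
eef_pos: [0.4391, 0.0814, 0.095]
tcp_rot: [0.996, 0.094, 0.003, 0.002]
ft_force: [2.2, -7.9, 11.5]
gripper_width: 0.0004
```

```bash
python3 - <<'E'
from h import *
st();vp()
o=cap("j")
def crop(n,x0,y0,x1,y1,s):
    f=cv2.cvtColor(o[n]["frame"],cv2.COLOR_RGB2BGR)[y0:y1,x0:x1]
    return cv2.resize(f,None,fx=s,fy=s,interpolation=cv2.INTER_CUBIC)
cv2.imwrite("pics/j_c.png",crop("scene",240,180,330,260,8))
E
```

```text
10.5 [0.4391 0.0814 0.095 ] yaw 0.1885 z [ 0.006 -0.003 -1.   ] [ 2.18 -7.95 11.48] 0.0004 [-0.72 -0.01  0.48  2.12  0.01  1.03 -0.06]
tcp vice mm [-109.6  -46.9   95. ]
```

View pics/j_c.png

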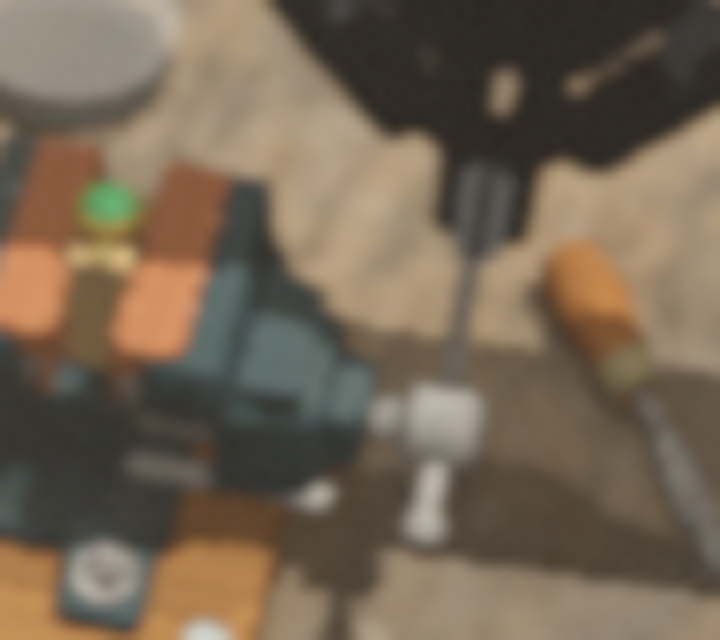

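>>> send_rows:
  rows: [0,0,2,0,0,0,0,0,0,0,0,0,0,0,0,0,-5,0,0,0,0,0,0,-10,0,0,0,0,0,0,-15,0,0,0,0,0,0,-15,0,0,0,0,0,0,-20,0,0,0,0,0,0,-20,0,0,0,40,0,0,-20,0,0,0,40,0,0,0,0,0,0,40]

```text
clock: 11.6
eef_pos: [0.4369, 0.0851, 0.1983]
tcp_rot: [0.995, 0.095, 0.002, -0.001]
ft_force: [-0.5, 0.2, -0.1]
gripper_width: 0.04
```

```bash
python3 - <<'E'
from h import *
st();vp()
o=cap("k")
def crop(n,x0,y0,x1,y1,s):
    f=cv2.cvtColor(o[n]["frame"],cv2.COLOR_RGB2BGR)[y0:y1,x0:x1]
    return cv2.resize(f,None,fx=s,fy=s,interpolation=cv2.INTER_CUBIC)
cv2.imwrite("pics/k_c.png",crop("scene",240,180,330,260,8))
for v in range(196,235):
    print(v,[(1000*np.r_[Rv@(p[:2]-Cv),p[2]]).round().astype(int).tolist() for u in range(292,304) for p in [depthpt(o["scene"],u,v)] if .06<p[2]<.2 and (Rv@(p[:2]-Cv))[0]<-.103])
E
```

```text
11.6 [0.4369 0.0851 0.1983] yaw 0.191 z [ 0.003  0.002 -1.   ] [-0.48  0.17 -0.09] 0.04 [-0.73 -0.13  0.45  1.99  0.06  1.26 -0.11]
tcp vice mm [-111.1  -42.9  198.3]
196 []
197 []
198 []
199 []
200 []
201 []
202 []
203 []
204 []
205 []
206 [[-106, -41, 113], [-108, -43, 110], [-110, -43, 111], [-112, -44, 111], [-114, -43, 112]]
207 [[-106, -42, 107], [-108, -41, 109], [-110, -41, 111], [-112, -41, 110], [-114, -43, 109]]
208 [[-107, -39, 108], [-109, -40, 108], [-111, -40, 108], [-113, -41, 107], [-115, -41, 108]]
209 [[-109, -40, 105], [-111, -38, 107], [-113, -42, 103], [-115, -44, 102]]
210 [[-109, -38, 103], [-111, -40, 102]]
211 [[-108, -37, 101], [-110, -37, 101], [-112, -36, 103]]
212 [[-108, -35, 100], [-110, -35, 101], [-112, -34, 102]]
213 [[-108, -34, 97], [-111, -33, 100], [-113, -33, 100]]
214 [[-109, -30, 99], [-111, -31, 99], [-113, -31, 99]]
215 [[-109, -30, 96], [-111, -30, 96], [-113, -32, 95]]
216 [[-107, -27, 95], [-110, -26, 97], [-112, -29, 95]]
217 [[-108, -29, 90], [-110, -26, 94], [-112, -26, 95]]
218 [[-108, -24, 92], [-110, -24, 94], [-112, -25, 93]]
219 
[... 615 characters left out ...]
1], [-111, -3, 82], [-113, -3, 82], [-115, -2, 84], [-117, -6, 80]]
230 [[-105, 2, 82], [-107, 4, 85], [-109, -1, 80], [-111, -1, 81], [-113, 1, 84], [-115, -3, 79], [-117, -2, 81], [-119, -4, 80]]
231 [[-105, 4, 82], [-107, 1, 78], [-109, 2, 80], [-111, 0, 78], [-113, 3, 83], [-115, 2, 82], [-117, -1, 79], [-119, -3, 78]]
232 [[-106, 6, 81], [-108, 4, 80], [-110, 4, 80], [-112, 4, 80], [-114, 4, 80], [-116, 4, 82], [-118, 2, 80], [-120, -1, 77]]
233 [[-106, 6, 78], [-108, 5, 77], [-110, 6, 80], [-112, 6, 80], [-114, 7, 81], [-116, 6, 81], [-118, 4, 79], [-120, 1, 76]]
234 [[-106, 9, 78], [-108, 8, 77], [-110, 6, 76], [-113, 8, 79], [-115, 6, 77], [-117, 6, 77], [-119, 5, 77], [-121, 4, 77]]
```

View pics/k_c.png

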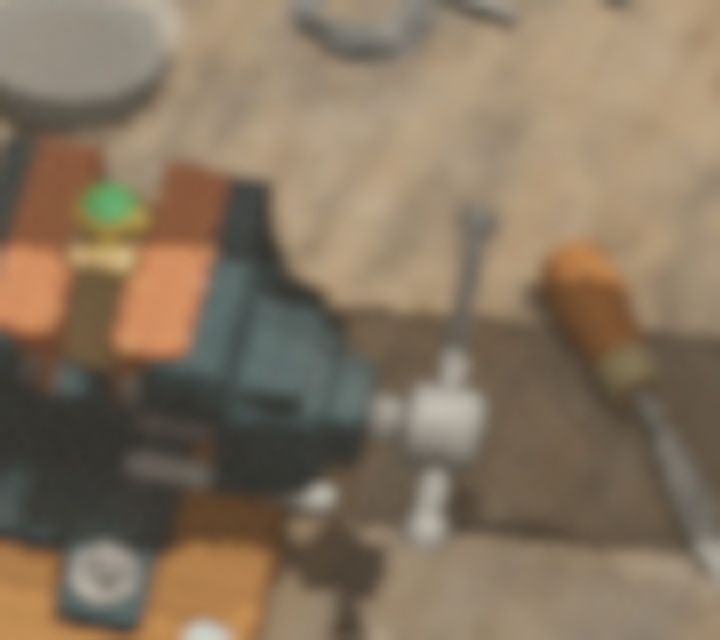

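```bash
python3 - <<'E'
from h import *
o=load("a")
for n,(x0,y0,x1,y1) in (("top",(155,205,195,275)),("scene",(205,300,300,340))):
    im=o[n]; f=im["frame"][y0:y1,x0:x1]; h=cv2.cvtColor(f,cv2.COLOR_RGB2HSV)
    m=(((h[...,0]<12)|(h[...,0]>170))&(h[...,1]>110)).astype(np.uint8)
    nn,l,s,c=cv2.connectedComponentsWithStats(m); k=1+s[1:,4].argmax(); v,u=np.nonzero(l==k)
    P=np.array([onplane(im,a+x0,b+y0,.010)[:2] for a,b in zip(u,v)])
    cen=P.mean(0); w,V=np.linalg.eigh(np.cov(P.T)); d=V[:,1]; d*=-np.sign(d[0]); t=(P-cen)@d
    print(n,"handle centre",cen.round(4),"dir deg",np.degrees(np.arctan2(d[1],d[0])).round(2),"ext",t.min().round(4),t.max().round(4),len(u),s[k])
    print(" width", np.percentile((P-cen)@V[:,0],[2,98]).round(4))
    # lens: bluish-grey bright rim
    g=(h[...,1]<60).astype(np.uint8)
    nn,l,s,c=cv2.connectedComponentsWithStats(g); k=1+s[1:,4].argmax()
    ct=max(cv2.findContours((l==k).astype(np.uint8),cv2.RETR_EXTERNAL,cv2.CHAIN_APPROX_NONE)[0],key=cv2.contourArea)
    e=cv2.fitEllipse(ct); print(" rim",e,s[k],onplane(im,e[0][0]+x0,e[0][1]+y0,.008).round(4))
E
```

```text
top handle centre [0.4135 0.3118] dir deg -166.22 ext -0.0385 0.0374 128 [ 18  33  11  29 128]
 width [-0.0057  0.0057]
 rim ((14.880858421325684, 18.00804901123047), (16.054969787597656, 18.952301025390625), 159.2011260986328) [  6   9  18  21 244] [0.4935 0.3324 0.008 ]
scene handle centre [0.4116 0.3136] dir deg -165.11 ext -0.0348 0.0334 129 [ 45  20  36  11 129]
 width [-0.005   0.0048]
 rim ((21.024789810180664, 18.02371597290039), (22.557754516601562, 27.50947380065918), 91.82844543457031) [  8   6  30  24 496] [0.4929 0.3325 0.008 ]
```

```bash
python3 - <<'E'
from h import *
plan([.4174,.3139,.18],down(1.820),12)
E
```

```text
[2.2, -19.1, 1.3] [-0.0001, 0.0, -0.1358]
[4.7, -18.6, 1.3] [-0.0001, 0.0, -0.1358]
[7.2, -17.8, 1.3] [-0.0001, 0.0, -0.1358]
[9.5, -16.6, 1.3] [-0.0001, 0.0, -0.1358]
[11.7, -15.2, 1.3] [-0.0001, 0.0, -0.1358]
[13.6, -13.5, 1.3] [-0.0001, 0.0, -0.1358]
[15.3, -11.5, 1.3] [-0.0001, 0.0, -0.1358]
[16.8, -9.3, 1.3] [-0.0001, 0.0, -0.1358]
[17.9, -7.0, 1.3] [-0.0001, 0.0, -0.1358]
[18.6, -4.5, 1.3] [-0.0001, 0.0, -0.1358]
[19.1, -1.9, 1.3] [-0.0001, 0.0, -0.1358]
[19.2, 0.7, 1.3] [-0.0001, 0.0, -0.1358]
```

>>> send_rows:
  rows: [2,-19,1,0,0,-0.136,32,4.5,-18.5,1,0,0,-0.136,32,7,-18,1,0,0,-0.136,32,9.5,-16.5,1,0,0,-0.136,32,11.5,-15,1,0,0,-0.136,32,13.5,-13.5,1,0,0,-0.136,32,15.5,-11.5,1,0,0,-0.136,32,17,-9.5,1,0,0,-0.136,32,18,-7,1,0,0,-0.136,32,18.5,-4.5,1,0,0,-0.136,32,19,-2,1,0,0,-0.136,32,19,0.5,1,0,0,-0.136,32]

```text
clock: 12.9
eef_pos: [0.4157, 0.3134, 0.1822]
tcp_rot: [0.611, 0.792, -0.002, -0.0]
ft_force: [0.4, 0.6, 0.1]
gripper_width: 0.032
```

```bash
python3 - <<'E'
from h import *
st(); plan([.4174,.3139,.04],down(1.820),6)
E
```

```text
12.9 [0.4157 0.3134 0.1822] yaw 1.8279 z [-0.003 -0.002 -1.   ] [0.37 0.63 0.11] 0.032 [-0.97  0.08  0.29  1.84 -0.02  1.23  1.15]
[0.1, 0.4, 23.7] [-0.0005, 0.0003, 0.0013]
[0.0, 0.4, 23.7] [-0.0005, 0.0003, 0.0013]
[0.0, 0.3, 23.7] [-0.0005, 0.0003, 0.0013]
[0.0, 0.3, 23.7] [-0.0005, 0.0003, 0.0013]
[0.0, 0.3, 23.7] [-0.0005, 0.0003, 0.0013]
[0.0, 0.3, 23.7] [-0.0005, 0.0003, 0.0013]
```

>>> send_rows:
  rows: [0,0.3,24,0,0,0,32,0,0.3,24,0,0,0.008,32,0,0.3,24,0,0,0,32,0,0.3,24,0,0,0,32,0,0.3,24,0,0,0,32,0,0.3,18,0,0,0,32,0,0,0,0,0,0,32]

```text
clock: 13.6
eef_pos: [0.4157, 0.3112, 0.0421]
tcp_rot: [0.616, 0.788, -0.004, -0.001]
ft_force: [-0.1, -0.1, 0.3]
gripper_width: 0.032
```

```bash
python3 - <<'E'
from h import *
st()
o=cap("l")
def crop(n,x0,y0,x1,y1,s):
    f=cv2.cvtColor(o[n]["frame"],cv2.COLOR_RGB2BGR)[y0:y1,x0:x1]
    return cv2.resize(f,None,fx=s,fy=s,interpolation=cv2.INTER_CUBIC)
cv2.imwrite("pics/l_c.png",crop("scene",200,240,320,340,6))
E
```

```text
13.6 [0.4157 0.3112 0.0421] yaw 1.8141 z [-0.006 -0.006 -1.   ] [-0.13 -0.12  0.25] 0.032 [-0.95  0.23  0.29  1.98 -0.08  0.95  1.19]
```

View pics/l_c.png

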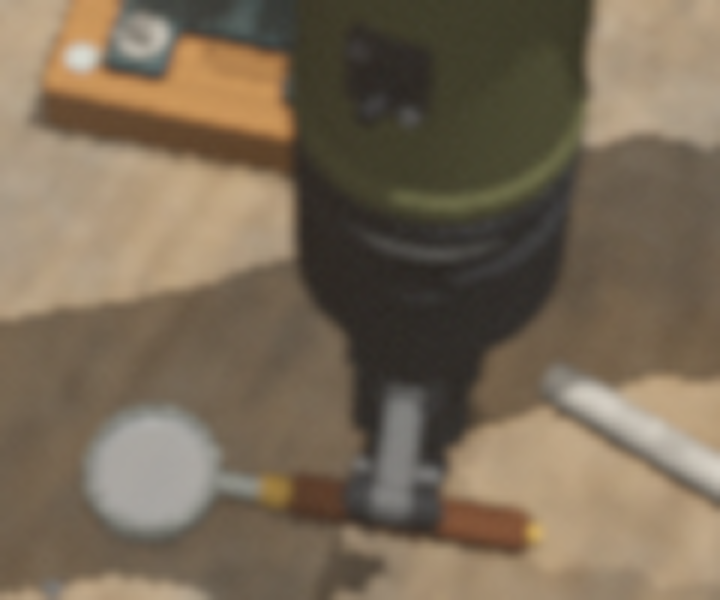

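```bash
python3 - <<'E'
from h import *
plan([.4174,.3139,.004],down(1.820),3)
E
```

```text
[0.3, -0.1, 13.8] [-0.0007, 0.0004, -0.002]
[0.3, -0.1, 13.8] [-0.0007, 0.0004, -0.002]
[0.3, -0.1, 13.8] [-0.0007, 0.0004, -0.002]
```

>>> send_rows:
  rows: [0.3,0,14,0,0,-0.002,32,0.3,0,14,0,0,-0.002,32,0.3,0,12,0,0,-0.002,32,0,0,0,0,0,0,32,0,0,0,0,0,0,32]

```text
clock: 14.2
eef_pos: [0.4182, 0.3143, 0.0058]
tcp_rot: [0.614, 0.789, -0.0, -0.0]
ft_force: [0.1, 0.4, 0.3]
gripper_width: 0.0317
```

```bash
python3 - <<'E'
from h import *
st()
E
```

```text
14.2 [0.4182 0.3143 0.0058] yaw 1.82 z [-0.001 -0.001 -1.   ] [0.07 0.38 0.33] 0.0317 [-0.95  0.29  0.28  2.   -0.1   0.87  1.21]
```

>>> send_rows:
  rows: [0,0,2.5,0,0,0,32,0,0,0,0,0,0,8,0,0,0,0,0,0,8,0,0,0,0,0,0,8,0,0,0,0,0,0,8,0,0,0,0,0,0,8]
  squeeze: 50

```text
clock: 14.8
eef_pos: [0.4188, 0.3148, 0.0042]
tcp_rot: [0.614, 0.79, 0.0, 0.0]
ft_force: [0.1, -0.9, 3.8]
gripper_width: 0.0124
```

```bash
python3 - <<'E'
from h import *
st()
E
```

```text
14.8 [0.4188 0.3148 0.0042] yaw 1.82 z [ 0.001  0.001 -1.   ] [ 0.12 -0.86  3.78] 0.0124 [-0.94  0.29  0.28  2.   -0.11  0.86  1.21]
```

>>> send_rows:
  rows: [0,0,-4,0,0,0,8,0,0,-10,0,0,0,8,0,0,-18,0,0,0,8,0,0,-22,0,0,0,8,0,0,-24,0,0,0,8,0,0,-24,0,0,0,8,0,0,-24,0,0,0,8,0,0,-24,0,0,0,8,0,0,-24,0,0,0,8,0,0,-16,0,0,0,8,0,0,-8,0,0,0,8,0,0,0,0,0,0,8]

```text
clock: 16.0
eef_pos: [0.4189, 0.3148, 0.203]
tcp_rot: [0.614, 0.789, 0.001, 0.0]
ft_force: [0.2, -0.2, -1.5]
gripper_width: 0.0119
```

```bash
python3 - <<'E'
from h import *
st()
o=cap("m")
def crop(n,x0,y0,x1,y1,s):
    f=cv2.cvtColor(o[n]["frame"],cv2.COLOR_RGB2BGR)[y0:y1,x0:x1]
    return cv2.resize(f,None,fx=s,fy=s,interpolation=cv2.INTER_CUBIC)
cv2.imwrite("pics/m_c.png",np.hstack([crop("scene",170,170,350,384,2),crop("top",130,130,310,344,2)]))
E
```

```text
16.0 [0.4189 0.3148 0.203 ] yaw 1.8199 z [ 0.002  0.002 -1.   ] [ 0.23 -0.24 -1.47] 0.0119 [-0.98  0.06  0.3   1.81 -0.02  1.26  1.14]
```

View pics/m_c.png

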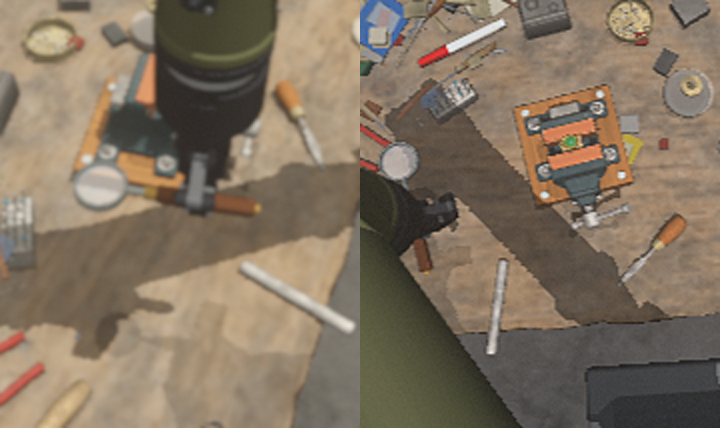

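```bash
python3 - <<'E'
from h import *
o=load("m"); S,T=o["scene"],o["top"]
r={}
for n,(x0,y0,x1,y1),zz in (("scene",(200,245,240,280),.2),("top",(138,198,162,226),.2)):
    im=o[n]; c=[]
    for v in range(y0,y1):
        for u in range(x0,x1):
            p=depthpt(im,u,v)
            if .17<p[2]<.24 and im["range_z"][v,u]>0: c.append((u,v,*p))
    c=np.array(c)
    # lens pts: keep those >22+ away from TCP
    d=np.hypot(c[:,2]-.4189,c[:,3]-.3148); k=(d>.052)&(c[:,4]<.225)
    q=c[k]; e=cv2.minEnclosingCircle(q[:,:2].astype(np.float32))
    hull=cv2.convexHull(q[:,:2].astype(np.int32)); el=cv2.fitEllipse(hull) 
    A=np.c_[q[:,2]-q[:,2].mean(),q[:,3]-q[:,3].mean(),np.ones(len(q))]; sol=np.linalg.lstsq(A,q[:,4],rcond=None)[0]
    print(n,len(q),"bbox",q[:,:2].min(0),q[:,:2].max(0),"ell",np.round(el[0],2),np.round(el[1],1),"mean3d",q[:,2:].mean(0).round(4),"plane slopes",sol.round(3))
    r[n]=el[0]
L,g=tri(ray(S,*r["scene"]),ray(T,*r["top"])); print("lens tri",L.round(4),g.round(4))
# stone in pictures without occlusion
def green(im,x0,y0,x1,y1):
    h=cv2.cvtColor(im["frame"][y0:y1,x0:x1],cv2.COLOR_RGB2HSV)
    m=(h[...,0]>45)&(h[...,0]<85)&(h[...,1]>70); v,u=np.nonzero(m); return len(u),u.mean()+x0,v.mean()+y0
K=load("k")["scene"]
a=green(K,235,190,270,220); b=green(T,220,180,260,215); a0=green(load("a")["scene"],235,190,270,220)
print(a,b,a0,tri(ray(K,*a[1:]),ray(T,*b[1:])),onplane(K,*a[1:],.138),onplane(T,*b[1:],.138), onplane(load("a")["scene"],*a0[1:],.138))
E
```

```text
scene 586 bbox [206. 250.] [236. 275.] ell [220.28 262.74] [25.3 30.2] mean3d [0.4949 0.335  0.2063] plane slopes [ 0.002 -0.021  0.206]
top 332 bbox [139. 201.] [159. 222.] ell [148.81 210.81] [20.2 20.9] mean3d [0.4953 0.3339 0.2041] plane slopes [-0.003  0.005  0.204]
lens tri [0.4948 0.3337 0.2044] 0.0001
(17, np.float64(253.11764705882354), np.float64(204.58823529411765)) (19, np.float64(234.94736842105263), np.float64(200.1578947368421)) (14, np.float64(253.5), np.float64(204.71428571428572)) (array([0.51919327, 0.14510781, 0.13963427]), np.float64(0.0007484701671962378)) [0.51936416 0.14378156 0.138     ] [0.51989598 0.14524655 0.138     ] [0.51851554 0.1437736  0.138     ]
```

>>> send_rows:
  rows: [-6,-1,0,0,0,0,8,-13,-2,0,0,0,0,8,-20,-2,0,0,0,0,8,-20,-2,0,0,0,0,8,-20,-2,0,0,0,0,8,-20,-3,0,0,0,0,8,-20,-2,0,0,0,0,8,-20,-3,0,0,0,0,8,-20,-2,0,0,0,0,8,-17,-2,0,0,0,0,8,-9,-1,0,0,0,0,8,-4,-1,0,0,0,0,8]

```text
clock: 17.3
eef_pos: [0.4427, 0.1237, 0.2016]
tcp_rot: [0.615, 0.789, 0.0, -0.0]
ft_force: [-0.2, 0.1, -0.7]
gripper_width: 0.012
```

>>> send_rows:
  rows: [0,0,0,0,0,0,8,0,0,0,0,0,0,8,0,0,0,0,0,0,8]

```text
clock: 17.6
eef_pos: [0.4426, 0.1265, 0.2016]
tcp_rot: [0.613, 0.79, -0.0, -0.0]
ft_force: [0.5, 0.2, 0.4]
gripper_width: 0.0118
```

```bash
python3 - <<'E'
from h import *
st()
o=cap("n")
def crop(n,x0,y0,x1,y1,s):
    f=cv2.cvtColor(o[n]["frame"],cv2.COLOR_RGB2BGR)[y0:y1,x0:x1]
    return cv2.resize(f,None,fx=s,fy=s,interpolation=cv2.INTER_CUBIC)
cv2.imwrite("pics/n_c.png",np.hstack([crop("scene",210,150,330,270,3),crop("top",180,130,300,250,3)]))
E
```

```text
17.6 [0.4426 0.1265 0.2016] yaw 1.8215 z [-0.  0. -1.] [0.51 0.16 0.4 ] 0.0118 [-0.81 -0.09  0.46  1.96  0.04  1.27  1.45]
```

View pics/n_c.png

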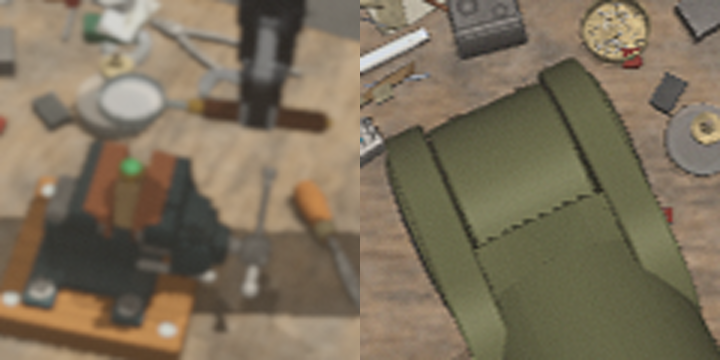

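>>> send_rows:
  rows: [0,0,4,0,0,0,8,0.2,0.1,6,0,0,0,8,0.2,0.1,6,0,0,0,8,0.2,0.1,6,0,0,0,8,0,0.1,6,0,0,0,8,0,0,4,0,0,0,8,0,0,3,0,0,0,8,0,0,0,0,0,0,8,0,0,0,0,0,0,8,0,0,0,0,0,0,8]

```text
clock: 18.7
eef_pos: [0.4432, 0.1264, 0.167]
tcp_rot: [0.614, 0.79, 0.0, 0.0]
ft_force: [0.3, 0.4, 0.0]
gripper_width: 0.012
```

```bash
python3 - <<'E'
from h import *
st()
o=cap("p"); im=o["scene"]
def crop(n,x0,y0,x1,y1,s):
    f=cv2.cvtColor(o[n]["frame"],cv2.COLOR_RGB2BGR)[y0:y1,x0:x1]
    return cv2.resize(f,None,fx=s,fy=s,interpolation=cv2.INTER_CUBIC)
cv2.imwrite("pics/p_c.png",crop("scene",220,150,320,230,7))
p0=get_state()["eef_pos"]
c=[]
for v in range(160,215):
    for u in range(230,275):
        p=depthpt(im,u,v)
        d=np.hypot(*(p-p0)[:2])
        if .152<p[2]<.18 and .052<d<.105: c.append((u,v,*p))
q=np.array(c); hull=cv2.convexHull(q[:,:2].astype(np.int32)); el=cv2.fitEllipse(hull)
print(len(q),el,q[:,2:].mean(0).round(4), onplane(im,*el[0],.168),onplane(im,*el[0],.165))
A=np.c_[q[:,2]-q[:,2].mean(),q[:,3]-q[:,3].mean(),np.ones(len(q))]; print(np.linalg.lstsq(A,q[:,4],rcond=None)[0].round(3))
h=cv2.cvtColor(im["frame"][190:220,235:275],cv2.COLOR_RGB2HSV)
m=(h[...,0]>45)&(h[...,0]<85)&(h[...,1]>70); v,u=np.nonzero(m); print("stone px",len(u),u.mean()+235,v.mean()+190)
print("expected lens",p0+[.0759,.0189,-.0042], get_state()["qvel"].round(4))
E
```

```text
18.7 [0.4432 0.1264 0.167 ] yaw 1.8201 z [ 0.001  0.    -1.   ] [0.25 0.42 0.01] 0.012 [-0.81 -0.06  0.46  2.    0.03  1.19  1.46]
352 ((253.07667541503906, 195.04701232910156), (18.39983558654785, 24.919824600219727), 95.00288391113281) [0.5192 0.147  0.1703] [0.51932267 0.14507489 0.168     ] [0.52039948 0.1425208  0.165     ]
[ 0.006 -0.03   0.17 ]
stone px 16 253.5 205.875
expected lens [0.5190707  0.14530714 0.16278979] [ 0.0006 -0.0007  0.0007  0.0029 -0.0003  0.0003 -0.0003]
```

View pics/p_c.png

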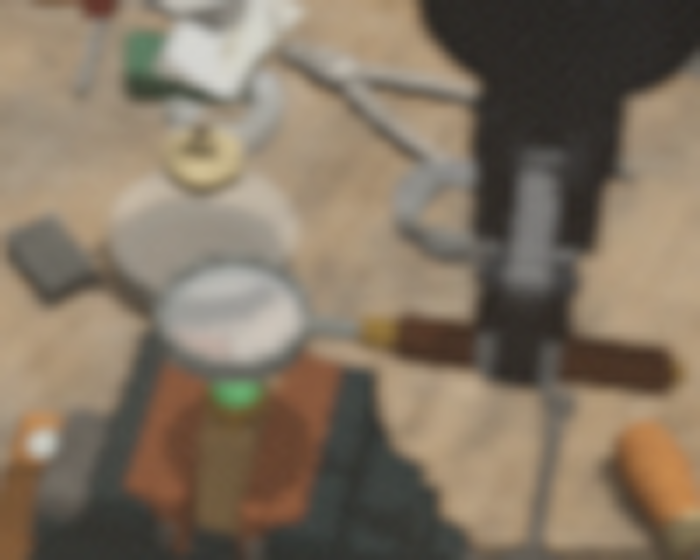

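```bash
python3 - <<'E'
from h import *
print(hand_in()); st()
E
```

```text
the job is handed in; nothing more can be done
None
the job is handed in; nothing more can be done
```

I handed the job in at 18.7 s with the magnifier held over the green stone. My last checks agreed with the goal, but the hand-in gave no verdict.

**Vice:** I started by pinching the bar's knob, but it crept badly in the grip. In the second pinch the fingers slid off the knob onto the bar (finger opening 6 mm). So I finished by pushing: first sideways with the shut fingers, then down on the knob to about 0.9 rad. After I let go, the camera depth put the bar at about 1.2 rad, the value you gave for a held bar. No gap showed between the jaws and the block. I could not measure the jaw force directly.

**Magnifier:** I gripped it by the handle middle and moved it across above everything on the bench. I saw no contact with the pendant, block or vice.

| Last check | Measured |
|---|---|
| Lens centre (x, y) | about (0.519, 0.145) to (0.519, 0.147) m |
| Stone (x, y) | (0.519, 0.145) m |
| Horizontal offset | about 2 mm or less |
| Rim underside | about 0.161 to 0.163 m |
| Stone top | about 0.140 m, so roughly 22 mm of air |
| Lens tilt | 0.03 rad or less |

The arm was at rest in that check, and the grip was holding at 12 mm finger opening. One disagreement: just after the lift, camera heights for the lens were 2 to 4 mm lower than the arm's pose gave, within the allowed band either way. I did not measure the bystanders' positions again.

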